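# Reverse the clamp arm of a vial stand

### The arm

A 7-joint arm with a two-finger parallel gripper is mounted at the origin on a cart in front of the work surface, level with it; the furniture and walls round the work are solid. World frame = base frame: x ahead of the robot, y to its left, z up, the work surface at z = 0. Lengths are in m, angles in rad, forces in N, time in s.
With the tool pointing down it reaches from about 0.425 to 0.925 m from the base axis. Payload 6.8 kg.
Tool frame: the origin (TCP) lies between the finger pads; the fingertips stand finger_overhang ahead of it and the grasp point (between the pads) lies 6 mm ahead of it (finger_overhang is the distance from the TCP to the fingertips, in m); z points along the fingers, y is the line along which they close (so a half turn about z gives the same grasp; the last joint's range is limited). The gripper opens to 85 mm and grips with 20 to 120 N. Pads are 22 mm wide; open, the fingers measure 114 mm over their backs; the gripper's body (76 mm by 85 mm) begins 54 mm behind the grasp point. The pads swing forward as they close: fully open they stand 13 mm farther back than shut.
Start: joints at [-1.209, 0.477, 0.022, 1.555, -0.011, 1.109, -0.083], TCP at [0.306, 0.602, 0.256] pointing down, gripper open.
Joint ranges: [-2.96, 2.96], [-0.34, 2.1], [-1.41, 1.46], [0.24, 2.44], [-1.37, 4.51], [0.17, 1.92], [-2.96, 2.96]. Speed limits (rad/s): [2.39, 2.39, 3.14, 3.14, 3.14, 3.14, 3.14].

### API

Orientations are given as a unit quaternion [w, x, y, z].
In Python, from station import * gives the robot as it stands.
- The arm moves only by the tool drive_tool, never from a script. Its argument "increments" is a list of rows, each an object of numbers: "claw": the finger opening in m, from 0 to 0.0854; "dx", "dy", "dz": the shift along the tool's x, y, z in m; "wx", "wy", "wz": the turn, a rotation vector about the tool's x, y, z in degrees. A call has 1 to 20 rows; each row shifts and turns the commanded pose from where the row before left it, along the tool's axes as they then stand; what a row does not reach is not made up. A row lasts 1/8 s, in which the tool goes at most 62.5 mm and 10.7 degrees, less where a joint would pass 70% of its speed; a pose out of reach is approached as far as the arm can. A call with a gripper value outside its range is refused whole. The fingers move at their own pace and stop on an object; "newtons" is the grip in N (left out, the last holds). Time passes only in rows, so rows that do not move let the fingers close. It gives the time, the measured TCP pose, the force, the opening and the grip force at its end, in the units of the state.
- get_obs(): the state, without advancing time (a new reading comes with each control period).
- read_camera(name): name is "scene" or "top" or "wrist"; returns (picture, depth): 384x512x3 uint8, red, green, blue; 384x512 float32, m along the optical axis (not along the pixel's ray), 0 where there is no reading.
- calibration(name): a dict with "intrinsics" (3x3 intrinsics, pixels), "R" (3x3) and "t" (3): a world point X has camera coordinates R X + t; the wrist camera has in their place "mount" (4x4, takes a point from camera to tool coordinates, whose origin is the TCP and whose axes are the flange's). Camera axes: x right, y down, z forward; pixel columns grow to the right and rows downward; lengths in m; the calibration is good to about 2 mm. A picture is of the moment at which its call begins: read the wrist's pose just before it. calibration takes no time and is no camera call.
- hand_in(): hands the job in; it is judged then, once.
The state is a dict: "t": time; "q": joint angles; "joint_vel": joint speeds; "joint_torque": joint torques, N m; "eef_pos": TCP position; "tool_rot": TCP orientation; "contact_force": force on the tool from outside, world axes, zero at the start; "torque": the same for the moment, N m; "gripper_width": opening from 0.0 (shut) to 1.0 (fully open); "grasp_force": force on a finger pad.
Only numpy, scipy, OpenCV 4.12 (cv2) and the standard library are available. Lean on these libraries where they do the work, as an engineer would, in place of code of your own. Each camera call takes 0.05 s, during which the arm holds its last target. There are 200 camera calls.

### The job

The blue clamp arm on the grey vial stand is set up with its small black jaw towards the standing vial. Lift the arm off its pivot pin, turn it end for end and refit it fully down on the pin, then swing it home against the stop post so that the wide yellow jaw embraces the vial. The vial must stay standing in its nest, and the beaker and the clear bottle beyond the stand must be left where they are.

Things in the scene. Friction and masses are not known exactly. Their poses are not given: they have to be found in the camera images.
- clamp_stand: Fixed vial stand: grey plate 96 x 196 mm, its top 12 mm above the worktop. Origin: centre of its underside, straight below the pivot pin; z up, long side along y. The vial's nest is at y=+75 mm, a white collar 34 mm across whose top is 28 mm above the worktop. (In the room a full-height pier fills y = -0.18 to -0.01 m from x = 0.29 m on: pass it with the arm drawn in.)
- pin_seat (a point): Point on the pin's axis at the top of the steel shoulder (26 mm across, 40 mm above the worktop), where the arm's hub rests. The vertical round pin, 10 mm across, goes on up to 75 mm above the worktop; its last 11 mm taper to 4 mm.
- stop_post (a point): Top centre of the dark upright stop post on the stand, 10 mm across, 56 mm above the worktop, at x=-13, y=-52 mm of the stand. The refitted arm, swung clockwise (from above), comes home against it when its yaw equals the stand's.
- nest (a point): point on the stand on the axis of the vial's nest, 40 mm above the worktop, 75 mm from the pin's axis along the stand's +y
- clamp_arm: Loose arm, 187 mm long, 150 g; blue bars 16 mm wide, 12 mm thick, underside flat, length along y, z up. Origin: axis of the pivot hole at the underside. Starts seated on the pin, black end on the vial's side, yaw = stand yaw + pi + 0.38 to 0.62 rad (counter-clockwise). Turns freely, stays where left; vial and stop post keep it from turning end for end on the pin.
- hub_seat (a point): Point on the arm: axis of the pivot hole (13 mm across, straight through) at the underside of the hub. The hub is a square aluminium block 30 x 30 mm, 32 mm high, its flat sides along the arm's x and y. It stands 20 mm above the bars, so its top can be gripped across either pair of flat sides; seated, its top is 72 mm above the worktop and the pin shows 3 mm above it.
- wide_jaw (a point): Point on the arm at y=+75 mm: centre of the gap of the wide yellow jaw, at the underside. A U with a 28 mm gap, open towards the arm's +x, its inner back face 14.5 mm to the -x side; the outermost edge is 97 mm from the hole.
- narrow_jaw (a point): Point on the arm at y=-75 mm: centre of the gap of the small black jaw, at the underside. A U with a 14 mm gap, open towards the arm's -x; the outermost edge is 90 mm from the hole.
- vial: 20 ml glass vial with a grey crimp cap, 22 mm across, 78 mm high, 30 g, loose, standing in the nest on the plate (its top is 90 mm above the worktop); origin at the centre of its underside
- beaker_1: glass beaker, 66 mm across, 87 mm high, loose, standing beyond the stand; leave it alone; origin at the centre of its underside
- bottle_1: clear bottle with a black cap, 59 mm across, 116 mm high, loose, standing beyond the stand; leave it alone; origin at the centre of its underside
Things that resemble listed ones, but are neither listed nor needed, are in the scene too. What is shaped like the vial but red is not meant.

How it is judged:
By the outcome, as a careful person would: the job done as asked, in the order asked, and still so for the second after the job is handed in, with the robot touching nothing.
It also fails if it takes over 58 s, if anything falls off the work surface, if the arm or the gripper's body presses on something with over 40 N, if the wrist force passes 120 N, or if a joint passes its speed limit or range.

## Working session

There is one attempt and no reset: what is moved stays moved. The work goes in short steps, Python scripts to look and compute and a tool call to move; the robot and the scene stay as the last step left them, time stands still between calls to the robot, and variables do not carry over. Pictures are saved under pics/ and viewed, at most 12 in all, crops included, and the job is handed in when it is done.

Besides the shell and the picture viewer there is one more tool, called after "Emit:" in YAML: its name, and indented under it one key for each argument. drive_tool: Moves the arm, as the interface text tells. Its arguments: {"type":"object","properties":{"increments":{"type":"array","items":{"type":"object","properties":{"claw":{"type":"number"},"dx":{"type":"number"},"dy":{"type":"number"},"dz":{"type":"number"},"wx":{"type":"number"},"wy":{"type":"number"},"wz":{"type":"number"}}}},"newtons":{"type":"number"}},"required":["increments"]}

```bash
ls; mkdir -p pics; python3 - <<'E'
from station import *
import cv2,numpy as np
o=get_obs();print(o['t'],o['eef_pos'],o['tool_rot'],o['gripper_width'],o['contact_force'])
for n in("scene","top"):
    p,d=read_camera(n);np.savez(f'{n}0.npz',p=p,d=d);cv2.imwrite(f'pics/{n}0.png',p[:,:,::-1])
    c=calibration(n);print(n,c['intrinsics'],c['R'],c['t'])
print(calibration('wrist'))
try:
    import station;print([x for x in dir(station) if not x.startswith('_')])
except Exception as e:print(e)
a=cv2.imread('pics/scene0.png');b=cv2.imread('pics/top0.png')
cv2.imwrite('pics/both0.png',cv2.resize(np.vstack([a,b]),None,fx=.78,fy=.78))
E
```

```text
pics
0.0 [0.30535132 0.60137054 0.25530399] [-1.36864798e-04  2.32752774e-01  9.72535493e-01 -9.18024619e-04] 0.9998444460652655 [-0.6690601  -0.26748857 -0.1894317 ]
scene [[399.91156907   0.         257.28546398]
 [  0.         399.91156907 186.41569637]
 [  0.           0.           1.        ]] [[-0.46805056 -0.88351961  0.01793792]
 [-0.45391941  0.22295171 -0.86269908]
 [ 0.75821227 -0.41192916 -0.50539937]] [0.50808431 0.229434   0.57390287]
top [[455.16388676   0.         251.27717266]
 [  0.         455.16388676 191.69428592]
 [  0.           0.           1.        ]] [[-0.0859746  -0.99628606 -0.0047379 ]
 [-0.97107473  0.08486037 -0.22318735]
 [ 0.22276051 -0.01458758 -0.97476405]] [0.36150309 0.53842558 0.8646389 ]
{'intrinsics': array([[284.45276907,   0.        , 257.60152829],
       [  0.        , 284.45276907, 194.28242028],
       [  0.        ,   0.        ,   1.        ]]), 'mount': array([[-7.22789909e-04, -9.65886073e-01, -2.58966352e-01,
         6.57265344e-02],
       [ 9.99999613e-01, -5.68012126e-04, -6.72499057e-04,
         7.62987508e-04],
       [ 5.02461445e-04, -2.58966738e-01,  9.65886109e-01,
        -1.16711586e-01],
       [ 0.00000000e+00,  0.00000000e+00,  0.00000000e+00,
         1.00000000e+00]])}
['PlanningError', 'calibration', 'finger_overhang', 'get_obs', 'hand_in', 'read_camera']
```

View pics/both0.png

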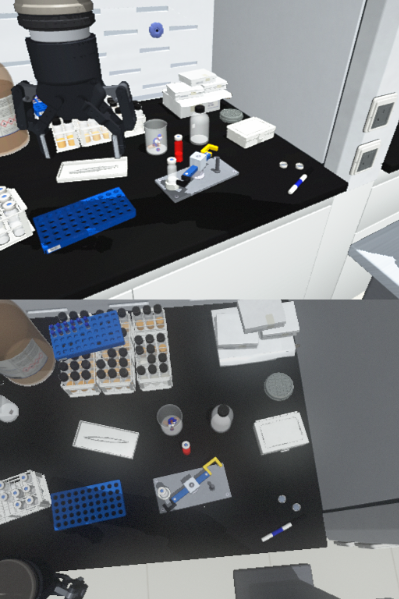

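```bash
cat > h.py <<'E'
from station import *
import cv2,numpy as np
from scipy.spatial.transform import Rotation as Rn
def ray(n,uv,cal=None):
    c=calibration(n);K=c['intrinsics']
    d=np.linalg.inv(K)@np.array([uv[0],uv[1],1.])
    if n=='wrist':
        T=cal;return T[:3,3],T[:3,:3]@d
    R,t=c['R'],c['t'];return -R.T@t,R.T@d
def plane(n,uv,z,cal=None):
    o,d=ray(n,uv,cal);return o+d*(z-o[2])/d[2]
def wristT(o):
    q=o['tool_rot'];T=np.eye(4);T[:3,:3]=Rn.from_quat([q[1],q[2],q[3],q[0]]).as_matrix();T[:3,3]=o['eef_pos']
    return T@calibration('wrist')['mount']
E
python3 - <<'E'
from h import *
print(finger_overhang)
p=np.load('top0.npz')['p'];s=np.load('scene0.npz')['p']
a=p[180:290,180:320];b=s[120:280,170:330]
A=cv2.resize(a[:,:,::-1],None,fx=4,fy=4,interpolation=2);B=cv2.resize(b[:,:,::-1],(0,0),fx=2.75,fy=2.75)
B=cv2.copyMakeBorder(B,0,0,0,0,0)
h=440;B=B[:h,:235+0] if 0 else B
A=cv2.resize(a[:,:,::-1],(440,346));B=cv2.resize(b[:,:,::-1],(346,346))
cv2.imwrite('pics/crop0.png',np.hstack([A,B]))
hsv=cv2.cvtColor(p,cv2.COLOR_RGB2HSV)
def m(name,mask,z,roi=(slice(180,290),slice(180,320))):
    k=np.zeros(mask.shape,np.uint8);k[roi]=mask[roi]
    n,l,st,ce=cv2.connectedComponentsWithStats(k)
    for i in range(1,n):
        if st[i,4]>25: print(name,st[i],ce[i].round(1),plane('top',ce[i],z).round(4))
H,S,V=cv2.split(hsv)
m('yellow',((H>18)&(H<35)&(S>120)&(V>90)).astype(np.uint8),.052)
m('blue',((H>100)&(H<125)&(S>100)&(V>60)).astype(np.uint8),.052)
m('red',(((H<8)|(H>172))&(S>120)&(V>80)).astype(np.uint8),.09)
g=((S<70)&(V>80)).astype(np.uint8);m('grey',g,.012)
# stand outline
k=np.zeros_like(g);k[225:290,180:310]=((V>60)[225:290,180:310])
cs,_=cv2.findContours(k,0,2);c=max(cs,key=cv2.contourArea);r=cv2.minAreaRect(c);print(r);
for q in cv2.boxPoints(r):print(q,plane('top',q,.012).round(4))
E
```

```text
0.025
yellow [260 202  25  23 178] [271.4 210.7] [0.5267 0.2759 0.052 ]
blue [251 220  18  16 124] [258.9 228.1] [0.4934 0.3046 0.052 ]
blue [219 241  23  20 172] [230.4 250.3] [0.4538 0.3653 0.052 ]
red [234 189  11  11  73] [238.9 194.3] [0.558  0.3386 0.09  ]
grey [233 181  11  11  84] [237.8 185.9] [0.5943 0.3407 0.012 ]
grey [ 196  209  101   65 3767] [246.4 241.1] [0.4741 0.3321 0.012 ]
((245.906494140625, 241.8603515625), (46.67854309082031, 95.0219497680664), 77.98851776123047)
[194.57864 228.91948] [0.5092 0.4389 0.012 ]
[287.52017 209.14467] [0.5344 0.2393 0.012 ]
[297.23434 254.80122] [0.4365 0.2292 0.012 ]
[204.29282 274.57605] [0.4128 0.4244 0.012 ]
```

View pics/crop0.png

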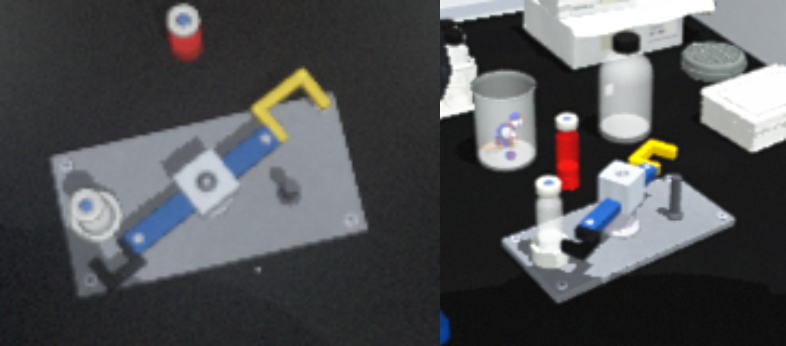

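The vial meant is the clear one with the grey cap, standing in the white collar on the grey plate: top ≈(210,246), crop (95,210). The red one at top ≈(239,190) is off the plate, so it isn't ours. The enlarged crop confirms both. The hub is at top ≈(246,238). Its black jaw is beside the vial and its yellow jaw is at the far end. The stop post is at crop (287,188).

I'll move above the hub with the tool turned across the arm's length, which leaves wrist range for the half turn.

Emit:
drive_tool:
  increments:
    - {"dx": -0.045, "dy": -0.027, "dz": 0.008, "claw": 0.0854}
    - {"dx": -0.045, "dy": -0.027, "dz": 0.008}
    - {"dx": -0.045, "dy": -0.027, "dz": 0.008}
    - {"dx": -0.045, "dy": -0.027, "dz": 0.008}
    - {"dx": -0.045, "dy": -0.027, "dz": 0.008}
    - {"dx": -0.045, "dy": -0.027, "dz": 0.008}
    - {"wz": 10}
    - {"wz": 10}
    - {"wz": 10}
    - {"wz": 10}
    - {"wz": 10}
    - {"wz": 10}
    - {"wz": 10}
    - {"wz": 10}
    - {"wz": 10}
    - {"wz": 10}
    - {"wz": 10}
    - {"wz": 10}
    - {}
    - {}

```text
schema error: expected keys claw, dx, dy, dz, wx, wy, wz
```

```bash
python3 - <<'E'
from h import *
o=get_obs();print(o['t'],o['q'].round(3) if hasattr(o['q'],'round') else o['q'],o['eef_pos'],o['tool_rot'])
T=wristT(o);p,d=read_camera('wrist');np.savez('w1.npz',p=p,d=d,T=T)
print(plane('top',(245.9,237.9),.072), plane('top',(210.2,246),.09))
cv2.imwrite('pics/w1.png',p[:,:,::-1])
E
```

```text
0.1 [-1.209  0.478  0.022  1.556 -0.011  1.109 -0.083] [0.30535724 0.60144336 0.25543057] [-1.31786187e-04  2.32737411e-01  9.72539272e-01 -8.03240722e-04]
[0.47338394 0.33227098 0.072     ] [0.46152099 0.40175276 0.09      ]
```

View pics/w1.png

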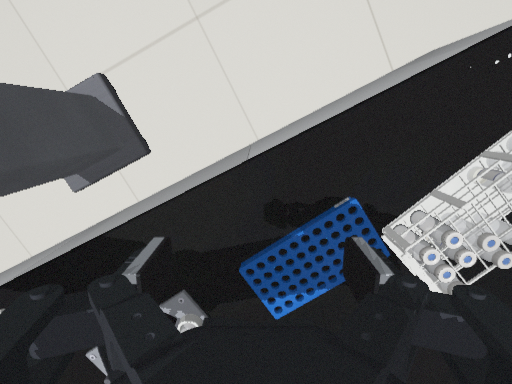

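The call was refused because every row needs all the keys, so the arm hasn't moved. This picture only shows the start view: the blue rack at (315,255) and the stand's corner at (185,310).

Emit:
drive_tool:
  increments:
    - {"claw": 0.0854, "dx": -0.045, "dy": -0.027, "dz": 0.008, "wx": 0, "wy": 0, "wz": 0}
    - {"claw": 0.0854, "dx": -0.045, "dy": -0.027, "dz": 0.008, "wx": 0, "wy": 0, "wz": 0}
    - {"claw": 0.0854, "dx": -0.045, "dy": -0.027, "dz": 0.008, "wx": 0, "wy": 0, "wz": 0}
    - {"claw": 0.0854, "dx": -0.045, "dy": -0.027, "dz": 0.008, "wx": 0, "wy": 0, "wz": 0}
    - {"claw": 0.0854, "dx": -0.045, "dy": -0.027, "dz": 0.008, "wx": 0, "wy": 0, "wz": 0}
    - {"claw": 0.0854, "dx": -0.045, "dy": -0.027, "dz": 0.008, "wx": 0, "wy": 0, "wz": 0}
    - {"claw": 0.0854, "dx": 0, "dy": 0, "dz": 0, "wx": 0, "wy": 0, "wz": 10}
    - {"claw": 0.0854, "dx": 0, "dy": 0, "dz": 0, "wx": 0, "wy": 0, "wz": 10}
    - {"claw": 0.0854, "dx": 0, "dy": 0, "dz": 0, "wx": 0, "wy": 0, "wz": 10}
    - {"claw": 0.0854, "dx": 0, "dy": 0, "dz": 0, "wx": 0, "wy": 0, "wz": 10}
    - {"claw": 0.0854, "dx": 0, "dy": 0, "dz": 0, "wx": 0, "wy": 0, "wz": 10}
    - {"claw": 0.0854, "dx": 0, "dy": 0, "dz": 0, "wx": 0, "wy": 0, "wz": 10}
    - {"claw": 0.0854, "dx": 0, "dy": 0, "dz": 0, "wx": 0, "wy": 0, "wz": 10}
    - {"claw": 0.0854, "dx": 0, "dy": 0, "dz": 0, "wx": 0, "wy": 0, "wz": 10}
    - {"claw": 0.0854, "dx": 0, "dy": 0, "dz": 0, "wx": 0, "wy": 0, "wz": 10}
    - {"claw": 0.0854, "dx": 0, "dy": 0, "dz": 0, "wx": 0, "wy": 0, "wz": 10}
    - {"claw": 0.0854, "dx": 0, "dy": 0, "dz": 0, "wx": 0, "wy": 0, "wz": 10}
    - {"claw": 0.0854, "dx": 0, "dy": 0, "dz": 0, "wx": 0, "wy": 0, "wz": 10}
    - {"claw": 0.0854, "dx": 0, "dy": 0, "dz": 0, "wx": 0, "wy": 0, "wz": 0}
    - {"claw": 0.0854, "dx": 0, "dy": 0, "dz": 0, "wx": 0, "wy": 0, "wz": 0}

```text
t: 2.65
eef_pos: [0.4728, 0.3352, 0.2082]
tool_rot: [0.0, 0.958, 0.286, -0.0]
contact_force: [0.3, 0.4, 0.6]
gripper_width: 0.995
grasp_force: 0.0
```

```bash
python3 - <<'E'
from h import *
o=get_obs();print(o['t'],o['q'].round(3),o['eef_pos'],o['tool_rot'])
T=wristT(o);p,d=read_camera('wrist');np.savez('w2.npz',p=p,d=d,T=T)
cv2.imwrite('pics/w2.png',cv2.resize(p[100:384,80:460,::-1],None,fx=2,fy=2))
H,S,V=cv2.split(cv2.cvtColor(p,cv2.COLOR_RGB2HSV))
def m(name,mask,z):
    n,l,st,ce=cv2.connectedComponentsWithStats(mask.astype(np.uint8))
    for i in range(1,n):
        if st[i,4]>60: print(name,st[i],ce[i].round(1),plane('wrist',ce[i],z,T)[:2].round(4))
m('yellow',(H>18)&(H<35)&(S>120)&(V>90),.052)
m('blue',(H>100)&(H<125)&(S>100)&(V>60),.052)
E
```

```text
2.65 [-1.151  0.412  0.554  1.866 -0.265  0.937 -1.466] [0.47283285 0.33523831 0.20819777] [ 4.35710871e-05  9.58115763e-01  2.86381163e-01 -1.06752671e-04]
yellow [314 162  47  31 792] [338.3 173. ] [0.5273 0.2777]
blue [   0    0  125  132 9954] [56.8 62.4] [0.4699 0.5461]
blue [320  81  10  10  73] [324.4  85.6] [0.584 0.337]
blue [176 154   9   9  68] [179.9 158. ] [0.4555 0.4138]
blue [198 176  47  17 748] [222.2 183.9] [0.456  0.3666]
blue [278 176  38  17 600] [295.4 184. ] [0.4955 0.3063]
```

View pics/w2.png

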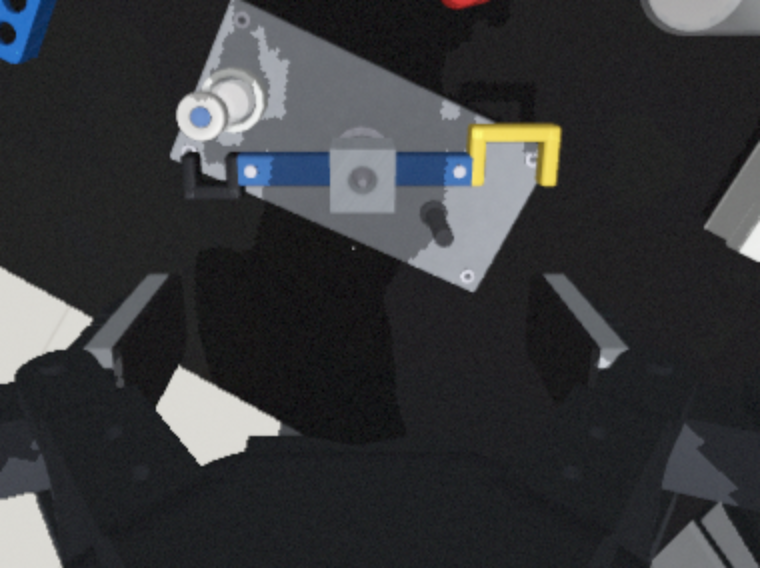

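The wrist view shows the arm level in the picture: black jaw at left (213,172), hub centre (362,180), yellow jaw at right (515,155), and the stop post at (437,222). The grip axis is therefore lined up with the arm's length. Next I need the hub offset in tool axes.

```bash
python3 - <<'E'
from h import *
z=np.load('w2.npz');p,T,d=z['p'],z['T'],z['d'];o=get_obs()
g=cv2.cvtColor(p,cv2.COLOR_RGB2GRAY)
H,S,V=cv2.split(cv2.cvtColor(p,cv2.COLOR_RGB2HSV))
print(d[175:205:4,240:284:4].round(3))
C=T[:3,3];ys,xs=np.mgrid[0:384,0:512];K=calibration('wrist')['intrinsics']
P=np.stack([(xs-K[0,2])/K[0,0]*d,(ys-K[1,2])/K[1,1]*d,d],-1)@T[:3,:3].T+C
m=(abs(P[...,2]-.072)<.006)&(np.hypot(P[...,0]-.4733,P[...,1]-.333)<.03)&(d>0)
print(m.sum(),P[m].mean(0),'top hub z',np.median(P[m][:,2]))
ys2,xs2=np.nonzero(m);r=cv2.minAreaRect(np.c_[xs2,ys2].astype(np.float32));print(r)
h=plane('wrist',(r[0][0],r[0][1]),.072,T);h2=plane('wrist',(261,190),.075,T);print(h,h2)
q=o['tool_rot'];R=Rn.from_quat([q[1],q[2],q[3],q[0]]).as_matrix()
for a in(h,h2):print('tool offs',R.T@(a-o['eef_pos']))
E
```

```text
[[0.32  0.319 0.259 0.259 0.257 0.258 0.258 0.258 0.257 0.259 0.32 ]
 [0.281 0.279 0.259 0.258 0.259 0.258 0.258 0.259 0.258 0.258 0.279]
 [0.28  0.281 0.    0.261 0.259 0.26  0.26  0.26  0.259 0.26  0.281]
 [0.281 0.282 0.259 0.26  0.268 0.262 0.265 0.262 0.26  0.262 0.282]
 [0.282 0.282 0.263 0.262 0.277 0.259 0.264 0.264 0.262 0.262 0.283]
 [0.324 0.325 0.263 0.263 0.266 0.272 0.268 0.264 0.264 0.262 0.324]
 [0.326 0.327 0.263 0.264 0.263 0.264 0.263 0.265 0.263 0.263 0.327]
 [0.328 0.328 0.265 0.265 0.265 0.265 0.265 0.266 0.265 0.265 0.326]]
989 [0.47580001 0.33428516 0.07103083] top hub z 0.07113628153342799
((261.0, 190.0), (32.0, 32.0), 90.0)
[0.47585379 0.33426708 0.072     ] [0.4764681 0.3347144 0.075    ]
tool offs [0.00197401 0.00242088 0.13624144]
tool offs [0.00273256 0.00238327 0.13324133]
```

Emit:
drive_tool:
  increments:
    - {"claw": 0.0854, "dx": 0.002, "dy": 0.0024, "dz": 0.02, "wx": 0, "wy": 0, "wz": 0}
    - {"claw": 0.07, "dx": 0, "dy": 0, "dz": 0.03, "wx": 0, "wy": 0, "wz": 0}
    - {"claw": 0.06, "dx": 0, "dy": 0, "dz": 0.03, "wx": 0, "wy": 0, "wz": 0}
    - {"claw": 0.05, "dx": 0, "dy": 0, "dz": 0.025, "wx": 0, "wy": 0, "wz": 0}
    - {"claw": 0.05, "dx": 0, "dy": 0, "dz": 0.015, "wx": 0, "wy": 0, "wz": 0}
    - {"claw": 0.05, "dx": 0, "dy": 0, "dz": 0.007, "wx": 0, "wy": 0, "wz": 0}
    - {"claw": 0.05, "dx": 0, "dy": 0, "dz": 0, "wx": 0, "wy": 0, "wz": 0}
    - {"claw": 0.05, "dx": 0, "dy": 0, "dz": 0, "wx": 0, "wy": 0, "wz": 0}
  newtons: 40

```text
t: 3.7
eef_pos: [0.4765, 0.3346, 0.0821]
tool_rot: [-0.0, 0.959, 0.285, 0.001]
contact_force: [0.4, 0.7, 0.2]
gripper_width: 0.58
grasp_force: 0.0
```

```bash
python3 - <<'E'
from h import *
o=get_obs();print(o['t'],o['eef_pos'],o['gripper_width'],o['contact_force'])
p,d=read_camera('wrist');s,ds=read_camera('scene')
cv2.imwrite('pics/w3.png',np.hstack([cv2.resize(p[140:364,120:400,::-1],(500,400)),cv2.resize(s[100:260,200:320,::-1],(300,400))]))
E
```

```text
3.7 [0.47648494 0.3345798  0.08207533] 0.5797572451784544 [0.44615329 0.70507298 0.22881436]
```

View pics/w3.png

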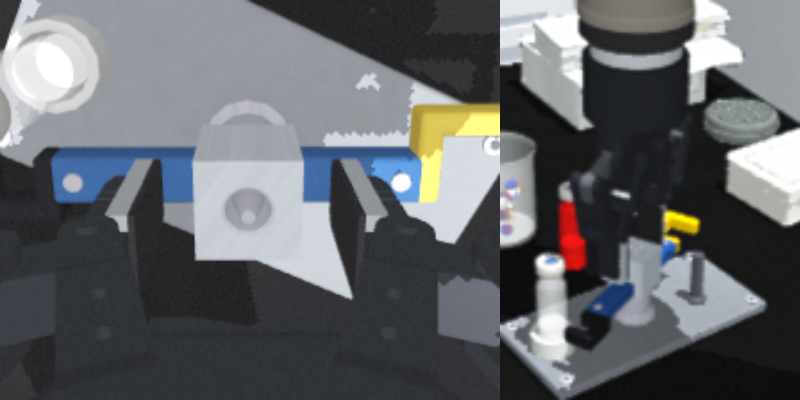

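The hub (248,195) sits midway between the open pads (160 and 335). The vial (55,62) is clear. Now I'll close.

Emit:
drive_tool:
  increments:
    - {"claw": 0.02, "dx": 0, "dy": 0, "dz": 0, "wx": 0, "wy": 0, "wz": 0}
    - {"claw": 0.02, "dx": 0, "dy": 0, "dz": 0, "wx": 0, "wy": 0, "wz": 0}
    - {"claw": 0.02, "dx": 0, "dy": 0, "dz": 0, "wx": 0, "wy": 0, "wz": 0}
    - {"claw": 0.02, "dx": 0, "dy": 0, "dz": 0, "wx": 0, "wy": 0, "wz": 0}
  newtons: 60

```text
t: 4.3
eef_pos: [0.4763, 0.3346, 0.0821]
tool_rot: [-0.0, 0.959, 0.285, 0.0]
contact_force: [-0.3, -0.9, 5.7]
gripper_width: 0.331
grasp_force: 59.6
```

Emit:
drive_tool:
  increments:
    - {"claw": 0.02, "dx": 0, "dy": 0, "dz": -0.005, "wx": 0, "wy": 0, "wz": 0}
    - {"claw": 0.02, "dx": 0, "dy": 0, "dz": -0.01, "wx": 0, "wy": 0, "wz": 0}
    - {"claw": 0.02, "dx": 0, "dy": 0, "dz": -0.01, "wx": 0, "wy": 0, "wz": 0}
    - {"claw": 0.02, "dx": 0, "dy": 0, "dz": -0.01, "wx": 0, "wy": 0, "wz": 0}
    - {"claw": 0.02, "dx": 0, "dy": 0, "dz": -0.015, "wx": 0, "wy": 0, "wz": 0}
    - {"claw": 0.02, "dx": 0, "dy": 0, "dz": -0.025, "wx": 0, "wy": 0, "wz": 0}
    - {"claw": 0.02, "dx": 0, "dy": 0, "dz": -0.025, "wx": 0, "wy": 0, "wz": 0}
    - {"claw": 0.02, "dx": 0, "dy": 0, "dz": 0, "wx": 0, "wy": 0, "wz": 0}
    - {"claw": 0.02, "dx": 0, "dy": 0, "dz": 0, "wx": 0, "wy": 0, "wz": 0}
  newtons: 60

```text
t: 5.42
eef_pos: [0.4755, 0.3342, 0.1809]
tool_rot: [0.0, 0.959, 0.285, -0.0]
contact_force: [-0.6, -0.0, -0.4]
gripper_width: 0.337
grasp_force: 59.5
```

```bash
python3 - <<'E'
from h import *
o=get_obs();print(o['t'],o['q'].round(2),o['eef_pos'],o['gripper_width'],o['contact_force'])
T=wristT(o);p,d=read_camera('wrist');s,ds=read_camera('scene');np.savez('w4.npz',p=p,d=d,T=T,s=s)
cv2.imwrite('pics/w4.png',np.hstack([cv2.resize(p[40:264,120:400,::-1],(500,400)),cv2.resize(s[100:260,200:320,::-1],(300,400))]))
E
```

```text
5.425 [-1.13  0.45  0.54  1.88 -0.29  0.89 -1.44] [0.47548051 0.33419484 0.18091191] 0.33653125146275764 [-0.57774822 -0.04741559 -0.38344999]
```

View pics/w4.png

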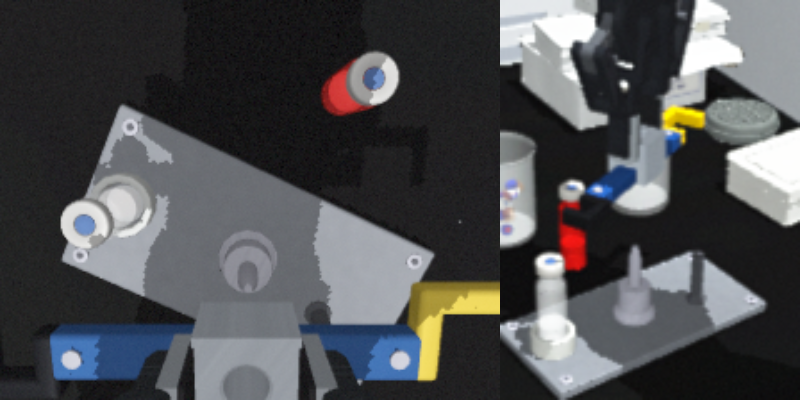

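The arm is off the pin. The wrist view shows the bare pin tip near (247,275), the shoulder at (247,262) and the hole at (246,386). The vial is standing at (85,224). Now I'll measure the hole and the pin in tool axes.

```bash
python3 - <<'E'
from h import *
z=np.load('w4.npz');p,T,d=z['p'],z['T'],z['d'];o=get_obs()
q=o['tool_rot'];R=Rn.from_quat([q[1],q[2],q[3],q[0]]).as_matrix();e=o['eef_pos']
hub=plane('wrist',(257.8,257.0),.1708,T);print('hub',hub,R.T@(hub-e))
g=cv2.cvtColor(p,cv2.COLOR_RGB2GRAY)
big=cv2.resize(g[160:222,225:290],None,fx=9,fy=9,interpolation=cv2.INTER_CUBIC)
cv2.imwrite('pics/w4b.png',big)
k=d[160:222,225:290]; C=T[:3,3];K=calibration('wrist')['intrinsics']
ys,xs=np.mgrid[0:384,0:512]
P=np.stack([(xs-K[0,2])/K[0,0]*d,(ys-K[1,2])/K[1,1]*d,d],-1)@T[:3,:3].T+C
for zl,zh in((.034,.046),(.05,.062),(.062,.08)):
    m=(P[...,2]>zl)&(P[...,2]<zh)&(d>0)&(np.hypot(P[...,0]-.475,P[...,1]-.334)<.022)
    print(zl,m.sum(),P[m].mean(0),P[m].min(0),P[m].max(0))
# hub top in depth
m=(abs(P[...,2]-.1708)<.006)&(np.hypot(P[...,0]-e[0],P[...,1]-e[1])<.03);ys2,xs2=np.nonzero(m);print(P[m].mean(0),cv2.minAreaRect(np.c_[xs2,ys2].astype(np.float32)))
E
```

```text
hub [0.4751472  0.33465967 0.1708    ] [ 0.0002612  -0.0006726   0.00952356]
0.034 439 [0.47732298 0.33564673 0.03916257] [0.46256277 0.3216605  0.03405468] [0.48823067 0.34705236 0.04598196]
0.05 35 [0.47848344 0.33648228 0.05636669] [0.47402103 0.33184183 0.05068385] [0.48027944 0.33901078 0.06179135]
0.062 102 [0.47668581 0.33515612 0.06886783] [0.47112073 0.33008278 0.06207299] [0.47994883 0.33891013 0.07561004]
[0.47648591 0.33568649 0.17000124] ((257.5, 254.5), (59.0, 119.0), 90.0)
```

View pics/w4b.png

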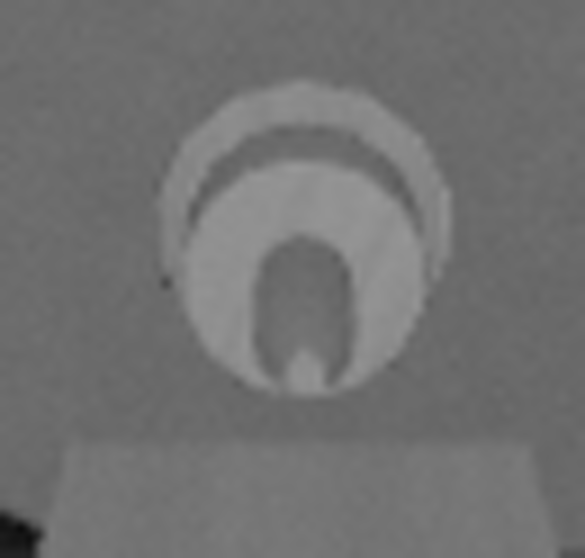

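Emit:
drive_tool:
  increments:
    - {"claw": 0.02, "dx": 0, "dy": 0, "dz": 0, "wx": 0, "wy": 0, "wz": -10}
    - {"claw": 0.02, "dx": 0, "dy": 0, "dz": 0, "wx": 0, "wy": 0, "wz": -10}
    - {"claw": 0.02, "dx": 0, "dy": 0, "dz": 0, "wx": 0, "wy": 0, "wz": -10}
    - {"claw": 0.02, "dx": 0, "dy": 0, "dz": 0, "wx": 0, "wy": 0, "wz": -10}
    - {"claw": 0.02, "dx": 0, "dy": 0, "dz": 0, "wx": 0, "wy": 0, "wz": -10}
    - {"claw": 0.02, "dx": 0, "dy": 0, "dz": 0, "wx": 0, "wy": 0, "wz": -10}
    - {"claw": 0.02, "dx": 0, "dy": 0, "dz": 0, "wx": 0, "wy": 0, "wz": -10}
    - {"claw": 0.02, "dx": 0, "dy": 0, "dz": 0, "wx": 0, "wy": 0, "wz": -10}
    - {"claw": 0.02, "dx": 0, "dy": 0, "dz": 0, "wx": 0, "wy": 0, "wz": -10}
    - {"claw": 0.02, "dx": 0, "dy": 0, "dz": 0, "wx": 0, "wy": 0, "wz": -10}
    - {"claw": 0.02, "dx": 0, "dy": 0, "dz": 0, "wx": 0, "wy": 0, "wz": -10}
    - {"claw": 0.02, "dx": 0, "dy": 0, "dz": 0, "wx": 0, "wy": 0, "wz": -10}
    - {"claw": 0.02, "dx": 0, "dy": 0, "dz": 0, "wx": 0, "wy": 0, "wz": -10}
    - {"claw": 0.02, "dx": 0, "dy": 0, "dz": 0, "wx": 0, "wy": 0, "wz": -10}
    - {"claw": 0.02, "dx": 0, "dy": 0, "dz": 0, "wx": 0, "wy": 0, "wz": -10}
    - {"claw": 0.02, "dx": 0, "dy": 0, "dz": 0, "wx": 0, "wy": 0, "wz": -10}
    - {"claw": 0.02, "dx": 0, "dy": 0, "dz": 0, "wx": 0, "wy": 0, "wz": -10}
    - {"claw": 0.02, "dx": 0, "dy": 0, "dz": 0, "wx": 0, "wy": 0, "wz": -10}
    - {"claw": 0.02, "dx": 0, "dy": 0, "dz": 0, "wx": 0, "wy": 0, "wz": 0}
    - {"claw": 0.02, "dx": 0, "dy": 0, "dz": 0, "wx": 0, "wy": 0, "wz": 0}
  newtons: 60

```text
t: 8.02
eef_pos: [0.4758, 0.334, 0.1807]
tool_rot: [-0.001, -0.283, 0.959, -0.0]
contact_force: [0.1, 0.1, -2.4]
gripper_width: 0.335
grasp_force: 59.5
```

```bash
python3 - <<'E'
from h import *
o=get_obs();print(o['t'],o['q'].round(2),o['eef_pos'],o['tool_rot'].round(4),o['gripper_width'],o['contact_force'])
T=wristT(o);p,d=read_camera('wrist');np.savez('w5.npz',p=p,d=d,T=T)
z=np.load('w4.npz')
for uv,zz in(((258.5,190.3),.04),((258.4,200.9),.075)):print('pin view4',plane('wrist',uv,zz,z['T']))
g=p[:,:,::-1]
big=cv2.resize(g[160:222,225:290],None,fx=6,fy=6,interpolation=cv2.INTER_CUBIC)
a=cv2.resize(g[40:264,120:400],(465,372));cv2.imwrite('pics/w5.png',np.hstack([a,big[:,:335]]))
cv2.imwrite('pics/w5.png',np.hstack([a,big[:,28:363]]))
E
```

```text
8.025 [-0.58  0.42 -0.18  1.85  0.09  0.89  1.34] [0.47581689 0.33395246 0.18070457] [-5.000e-04 -2.830e-01  9.591e-01 -1.000e-04] 0.33487230840504706 [ 0.14647495  0.08262555 -2.37292132]
pin view4 [0.47594533 0.33430576 0.04      ]
pin view4 [0.47583648 0.33445634 0.075     ]
```

View pics/w5.png

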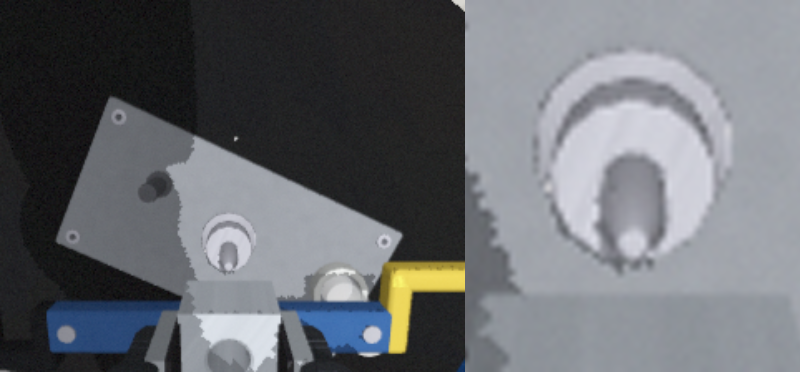

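The wide yellow jaw is now on the vial's side (425,280), with the vial at (340,285). The enlarged part shows the pin tip at (632,242) and the shoulder centred at (634,184). Next I'll compare hub and pin.

```bash
python3 - <<'E'
from h import *
o=get_obs();T=np.load('w5.npz')['T'];q=o['tool_rot'];R=Rn.from_quat([q[1],q[2],q[3],q[0]]).as_matrix();e=o['eef_pos']
for n,uv,zz in(('sh',(257.4,190.2),.04),('tip',(257.1,199.9),.075),('hub',(257.9,256),.1706)):
    P=plane('wrist',uv,zz,T);print(n,P.round(4),(R.T@(P-e)).round(4))
v=R[:,1];print('tool y angle',np.degrees(np.arctan2(v[1],v[0])), 'tilt',R[:,2].round(4))
E
```

```text
sh [0.4755 0.3342 0.04  ] [1.000e-04 3.000e-04 1.409e-01]
tip [0.4751 0.3337 0.075 ] [8.000e-04 1.000e-04 1.059e-01]
hub [0.4757 0.3347 0.1706] [-0.0003  0.0006  0.0103]
tool y angle 122.91946739356857 tilt [-6.e-04 -4.e-04 -1.e+00]
```

Emit:
drive_tool:
  increments:
    - {"claw": 0.02, "dx": 0, "dy": 0, "dz": 0.015, "wx": 0, "wy": 0, "wz": 0}
    - {"claw": 0.02, "dx": 0, "dy": 0, "dz": 0.02, "wx": 0, "wy": 0, "wz": 0}
    - {"claw": 0.02, "dx": 0, "dy": 0, "dz": 0.015, "wx": 0, "wy": 0, "wz": 0}
    - {"claw": 0.02, "dx": 0, "dy": 0, "dz": 0.008, "wx": 0, "wy": 0, "wz": 0}
    - {"claw": 0.02, "dx": 0, "dy": 0, "dz": 0.005, "wx": 0, "wy": 0, "wz": 0}
    - {"claw": 0.02, "dx": 0, "dy": 0, "dz": 0.005, "wx": 0, "wy": 0, "wz": 0}
    - {"claw": 0.02, "dx": 0, "dy": 0, "dz": 0.005, "wx": 0, "wy": 0, "wz": 0}
    - {"claw": 0.02, "dx": 0, "dy": 0, "dz": 0.005, "wx": 0, "wy": 0, "wz": 0}
    - {"claw": 0.02, "dx": 0, "dy": 0, "dz": 0, "wx": 0, "wy": 0, "wz": 0}
  newtons: 60

```text
t: 9.2
eef_pos: [0.4757, 0.334, 0.1029]
tool_rot: [-0.0, -0.285, 0.959, -0.0]
contact_force: [-1.4, -1.1, -2.4]
gripper_width: 0.335
grasp_force: 59.5
```

Emit:
drive_tool:
  increments:
    - {"claw": 0.02, "dx": 0, "dy": 0, "dz": 0.005, "wx": 0, "wy": 0, "wz": 0}
    - {"claw": 0.02, "dx": 0, "dy": 0, "dz": 0.005, "wx": 0, "wy": 0, "wz": 0}
    - {"claw": 0.02, "dx": 0, "dy": 0, "dz": 0.005, "wx": 0, "wy": 0, "wz": 0}
    - {"claw": 0.02, "dx": 0, "dy": 0, "dz": 0.004, "wx": 0, "wy": 0, "wz": 0}
    - {"claw": 0.02, "dx": 0, "dy": 0, "dz": 0.001, "wx": 0, "wy": 0, "wz": 0}
    - {"claw": 0.02, "dx": 0, "dy": 0, "dz": 0, "wx": 0, "wy": 0, "wz": 0}
  newtons: 60

```text
t: 9.95
eef_pos: [0.4758, 0.3341, 0.083]
tool_rot: [-0.0, -0.285, 0.959, -0.0]
contact_force: [-1.9, -1.5, -3.2]
gripper_width: 0.337
grasp_force: 59.3
```

Emit:
drive_tool:
  increments:
    - {"claw": 0.02, "dx": 0, "dy": 0, "dz": 0.0008, "wx": 0, "wy": 0, "wz": 0}
    - {"claw": 0.02, "dx": 0, "dy": 0, "dz": 0, "wx": 0, "wy": 0, "wz": 0}
    - {"claw": 0.02, "dx": 0, "dy": 0, "dz": 0, "wx": 0, "wy": 0, "wz": 4}
    - {"claw": 0.02, "dx": 0, "dy": 0, "dz": 0, "wx": 0, "wy": 0, "wz": 4}
    - {"claw": 0.02, "dx": 0, "dy": 0, "dz": 0, "wx": 0, "wy": 0, "wz": 4}
    - {"claw": 0.02, "dx": 0, "dy": 0, "dz": 0, "wx": 0, "wy": 0, "wz": 4}
    - {"claw": 0.02, "dx": 0, "dy": 0, "dz": 0, "wx": 0, "wy": 0, "wz": 4}
    - {"claw": 0.02, "dx": 0, "dy": 0, "dz": 0, "wx": 0, "wy": 0, "wz": 0}
    - {"claw": 0.02, "dx": 0, "dy": 0, "dz": 0, "wx": 0, "wy": 0, "wz": 0}
  newtons: 60

```text
t: 11.08
eef_pos: [0.476, 0.334, 0.0824]
tool_rot: [-0.0, -0.115, 0.993, -0.0]
contact_force: [-1.4, -2.7, -2.0]
gripper_width: 0.338
grasp_force: 59.5
```

```bash
python3 - <<'E'
from h import *
o=get_obs();print(o['t'],o['eef_pos'],o['tool_rot'].round(4),o['gripper_width'],o['contact_force'],o['torque'])
T=wristT(o);p,d=read_camera('wrist');s,_=read_camera('scene');np.savez('w6.npz',p=p,d=d,T=T)
a=cv2.resize(p[40:344,90:430,::-1],(447,400));cv2.imwrite('pics/w6.png',np.hstack([a,cv2.resize(s[100:260,200:330,::-1],(325,400))]))
E
```

```text
11.075 [0.47595777 0.33403878 0.08239833] [-1.000e-04 -1.145e-01  9.934e-01 -2.000e-04] 0.33776837661555326 [-1.36206084 -2.67270743 -1.98374018] [-0.65579583  0.28787247  0.00944803]
```

View pics/w6.png

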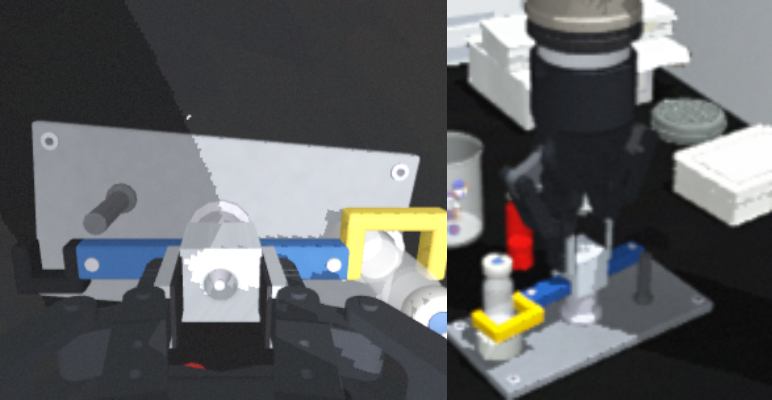

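The jaw is closing round the vial, which stands between the prongs at (385,270). The plate's edge still slopes about 5–6° against the arm. I'll finish gently, watching the moment for contact with the post.

Emit:
drive_tool:
  increments:
    - {"claw": 0.02, "dx": 0, "dy": 0, "dz": 0, "wx": 0, "wy": 0, "wz": 1.5}
    - {"claw": 0.02, "dx": 0, "dy": 0, "dz": 0, "wx": 0, "wy": 0, "wz": 1.5}
    - {"claw": 0.02, "dx": 0, "dy": 0, "dz": 0, "wx": 0, "wy": 0, "wz": 1}
    - {"claw": 0.02, "dx": 0, "dy": 0, "dz": 0, "wx": 0, "wy": 0, "wz": 1}
    - {"claw": 0.02, "dx": 0, "dy": 0, "dz": 0, "wx": 0, "wy": 0, "wz": 0}
    - {"claw": 0.02, "dx": 0, "dy": 0, "dz": 0, "wx": 0, "wy": 0, "wz": 0}
  newtons: 40

```text
t: 11.92
eef_pos: [0.4759, 0.3342, 0.0825]
tool_rot: [-0.0, -0.071, 0.998, -0.0]
contact_force: [-1.4, -3.3, -2.4]
gripper_width: 0.331
grasp_force: 59.5
```

```bash
python3 - <<'E'
from h import *
o=get_obs();v=o['tool_rot'];print(o['t'],o['eef_pos'],np.degrees(2*np.arctan2(v[2],v[1]))-90,o['contact_force'],o['torque'])
E
```

```text
11.925 [0.4759196  0.33419195 0.08247024] 98.08811030421003 [-1.42670179 -3.30319673 -2.36969399] [-0.89161937  0.38312682  0.02108746]
```

Emit:
drive_tool:
  increments:
    - {"claw": 0.02, "dx": 0, "dy": 0, "dz": 0, "wx": 0, "wy": 0, "wz": 0.7}
    - {"claw": 0.02, "dx": 0, "dy": 0, "dz": 0, "wx": 0, "wy": 0, "wz": 0.6}
    - {"claw": 0.02, "dx": 0, "dy": 0, "dz": 0, "wx": 0, "wy": 0, "wz": 0}
    - {"claw": 0.02, "dx": 0, "dy": 0, "dz": 0, "wx": 0, "wy": 0, "wz": 0}
  newtons: 40

```text
t: 12.42
eef_pos: [0.4759, 0.3342, 0.0825]
tool_rot: [-0.0, -0.059, 0.998, -0.0]
contact_force: [-2.2, -3.8, -0.9]
gripper_width: 0.338
grasp_force: 59.5
```

```bash
python3 - <<'E'
from h import *
o=get_obs();v=o['tool_rot'];print(o['t'],o['eef_pos'],np.degrees(2*np.arctan2(v[2],v[1]))-90,o['contact_force'],o['torque'])
E
```

```text
12.425 [0.47594508 0.33421152 0.08247628] 96.78281881926316 [-2.15255838 -3.82990792 -0.89078624] [-0.89187399  0.34328398 -0.0464749 ]
```

Emit:
drive_tool:
  increments:
    - {"claw": 0.02, "dx": 0, "dy": 0, "dz": 0, "wx": 0, "wy": 0, "wz": 0.5}
    - {"claw": 0.02, "dx": 0, "dy": 0, "dz": 0, "wx": 0, "wy": 0, "wz": 0.5}
    - {"claw": 0.02, "dx": 0, "dy": 0, "dz": 0, "wx": 0, "wy": 0, "wz": 0}
    - {"claw": 0.02, "dx": 0, "dy": 0, "dz": 0, "wx": 0, "wy": 0, "wz": 0}
  newtons: 40

```text
t: 12.92
eef_pos: [0.476, 0.3343, 0.0825]
tool_rot: [0.0, -0.05, 0.999, -0.0]
contact_force: [-1.3, -3.9, -2.0]
gripper_width: 0.335
grasp_force: 59.5
```

```bash
python3 - <<'E'
from h import *
o=get_obs();v=o['tool_rot'];print(o['t'],o['eef_pos'],np.degrees(2*np.arctan2(v[2],v[1]))-90,o['contact_force'],o['torque'])
E
```

```text
12.925 [0.47597463 0.33425493 0.08250523] 95.78885829448757 [-1.30738014 -3.87644232 -1.96096984] [-0.95375584  0.35149006  0.08540863]
```

Emit:
drive_tool:
  increments:
    - {"claw": 0.02, "dx": 0, "dy": 0, "dz": 0, "wx": 0, "wy": 0, "wz": 0.5}
    - {"claw": 0.02, "dx": 0, "dy": 0, "dz": 0, "wx": 0, "wy": 0, "wz": 0.5}
    - {"claw": 0.02, "dx": 0, "dy": 0, "dz": 0, "wx": 0, "wy": 0, "wz": 0}
    - {"claw": 0.02, "dx": 0, "dy": 0, "dz": 0, "wx": 0, "wy": 0, "wz": 0}
  newtons: 40

```text
t: 13.42
eef_pos: [0.4761, 0.3342, 0.0825]
tool_rot: [0.0, -0.042, 0.999, -0.0]
contact_force: [-1.0, -4.3, -2.1]
gripper_width: 0.334
grasp_force: 59.6
```

```bash
python3 - <<'E'
from h import *
o=get_obs();v=o['tool_rot'];print(o['t'],o['eef_pos'],np.degrees(2*np.arctan2(v[2],v[1]))-90,o['contact_force'],o['torque'])
T=wristT(o);p,d=read_camera('wrist');np.savez('w7.npz',p=p,d=d,T=T)
# angle of plate far edge vs arm in image: blue bar centroids and plate edge points
H,S,V=cv2.split(cv2.cvtColor(p,cv2.COLOR_RGB2HSV))
n,l,st,ce=cv2.connectedComponentsWithStats(((H>100)&(H<125)&(S>100)&(V>60)).astype(np.uint8))
for i in range(1,n):
    if st[i,4]>150:print('blue',st[i],ce[i].round(1))
g=cv2.cvtColor(p,cv2.COLOR_RGB2GRAY)
E=[]
for c in range(130,390,10):
    col=g[90:200,c].astype(int);r=90+np.argmax(col>70);E.append((c,r))
E=np.array(E);P=np.array([plane('wrist',e,.012,T) for e in E])
k=np.polyfit(P[:,1],P[:,0],1);res=abs(P[:,0]-np.polyval(k,P[:,1]));m=res<.003;k=np.polyfit(P[m,1],P[m,0],1)
print(m.sum(),'plate long side angle',90-np.degrees(np.arctan(k[0])))
cv2.imwrite('pics/w7.png',cv2.resize(p[40:344,90:430,::-1],None,fx=1.9,fy=1.9))
E
```

```text
13.425 [0.4760937  0.33424393 0.08251847] 94.84140932975575 [-0.96347422 -4.25738117 -2.10572486] [-1.02489497  0.10861911  0.78219459]
blue [497 195  15  89 722] [506.3 248.9]
blue [ 288  221   67   31 1369] [327.1 234. ]
blue [ 148  222   80   32 1641] [182.7 236.1]
25 plate long side angle 98.17538716710526
```

View pics/w7.png

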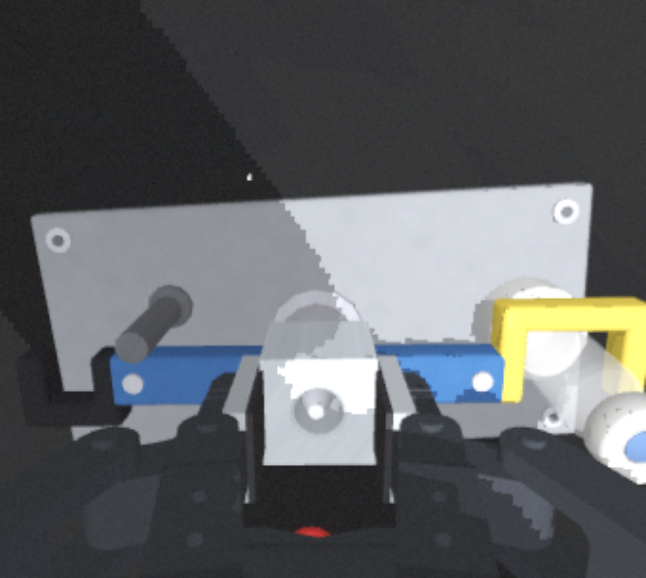

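The moment jumped to 0.78 N m, so the arm is against the post at (130,345). The vial stands inside the yellow U, with its collar at (545,330). Now I'll release the strain, open and rise, then check.

Emit:
drive_tool:
  increments:
    - {"claw": 0.02, "dx": 0, "dy": 0, "dz": 0, "wx": 0, "wy": 0, "wz": -0.8}
    - {"claw": 0.036, "dx": 0, "dy": 0, "dz": 0, "wx": 0, "wy": 0, "wz": 0}
    - {"claw": 0.042, "dx": 0, "dy": 0, "dz": 0, "wx": 0, "wy": 0, "wz": 0}
    - {"claw": 0.045, "dx": 0, "dy": 0, "dz": 0, "wx": 0, "wy": 0, "wz": 0}
    - {"claw": 0.045, "dx": 0, "dy": 0, "dz": 0, "wx": 0, "wy": 0, "wz": 0}
    - {"claw": 0.045, "dx": 0, "dy": 0, "dz": -0.01, "wx": 0, "wy": 0, "wz": 0}
    - {"claw": 0.045, "dx": 0, "dy": 0, "dz": -0.02, "wx": 0, "wy": 0, "wz": 0}
    - {"claw": 0.045, "dx": 0, "dy": 0, "dz": -0.03, "wx": 0, "wy": 0, "wz": 0}
    - {"claw": 0.045, "dx": 0, "dy": 0, "dz": -0.04, "wx": 0, "wy": 0, "wz": 0}
    - {"claw": 0.045, "dx": 0, "dy": 0, "dz": -0.04, "wx": 0, "wy": 0, "wz": 0}
    - {"claw": 0.045, "dx": 0, "dy": 0, "dz": 0, "wx": 0, "wy": 0, "wz": 0}
    - {"claw": 0.045, "dx": 0, "dy": 0, "dz": 0, "wx": 0, "wy": 0, "wz": 0}
  newtons: 40

```text
t: 14.98
eef_pos: [0.4757, 0.3341, 0.2225]
tool_rot: [-0.0, -0.049, 0.999, 0.0]
contact_force: [0.2, -0.6, -0.7]
gripper_width: 0.523
grasp_force: 0.0
```

```bash
python3 - <<'E'
from h import *
o=get_obs();print(o['t'],o['eef_pos'],o['contact_force'])
T=wristT(o);p,d=read_camera('wrist');s,_=read_camera('scene');np.savez('w8.npz',p=p,d=d,T=T)
C=T[:3,3];K=calibration('wrist')['intrinsics'];ys,xs=np.mgrid[0:384,0:512]
P=np.stack([(xs-K[0,2])/K[0,0]*d,(ys-K[1,2])/K[1,1]*d,d],-1)@T[:3,:3].T+C
H,S,V=cv2.split(cv2.cvtColor(p,cv2.COLOR_RGB2HSV))
n,l,st,ce=cv2.connectedComponentsWithStats(((H>100)&(H<125)&(S>100)&(V>60)).astype(np.uint8))
w=[]
for i in range(1,n):
    if st[i,4]>150:
        X=plane('wrist',ce[i],.052,T)
        print('blue',st[i],ce[i].round(1),X.round(4),np.median(P[l==i][:,2]))
        if np.hypot(X[0]-.4757,X[1]-.334)<.09:w.append(X)
v=w[0]-w[1];print('arm angle',np.degrees(np.arctan2(v[1],v[0]))%180)
m=(abs(P[...,2]-.072)<.006)&(np.hypot(P[...,0]-.4757,P[...,1]-.3342)<.025)&(d>0);print('hub top',m.sum(),P[m].mean(0))
k=((P[...,2]>.006)&(P[...,2]<.018)&(np.hypot(P[...,0]-.4757,P[...,1]-.3342)<.13)&(d>0)&(V>60))
q=P[k][:,:2];r=cv2.minAreaRect((q*1000).astype(np.float32));print('plate rect mm',r)
a=cv2.resize(p[60:344,90:430,::-1],(475,400));cv2.imwrite('pics/w8.png',np.hstack([a,cv2.resize(s[100:260,200:330,::-1],(325,400))]))
E
```

```text
14.975 [0.47569765 0.33409467 0.22254061] [ 0.20998997 -0.55552948 -0.7073875 ]
blue [ 51  20  33  22 390] [66.3 31. ] [0.3515 0.1485 0.052 ] 0.009285219747509427
blue [ 406  137  106   87 7535] [460.4 180.7] [0.4526 0.5428 0.052 ] 0.015563240063258488
blue [274 175  36  17 545] [290.6 182.6] [0.4715 0.3686 0.052 ] 0.05108032947812763
blue [199 176  44  17 645] [221.1 183.8] [0.4797 0.2972 0.052 ] 0.050925656994522894
arm angle 96.55089428706819
hub top 902 [0.47598464 0.33489578 0.07097151]
plate rect mm ((502.3970642089844, 338.010498046875), (150.1991729736328, 195.69195556640625), 8.066507339477539)
```

View pics/w8.png

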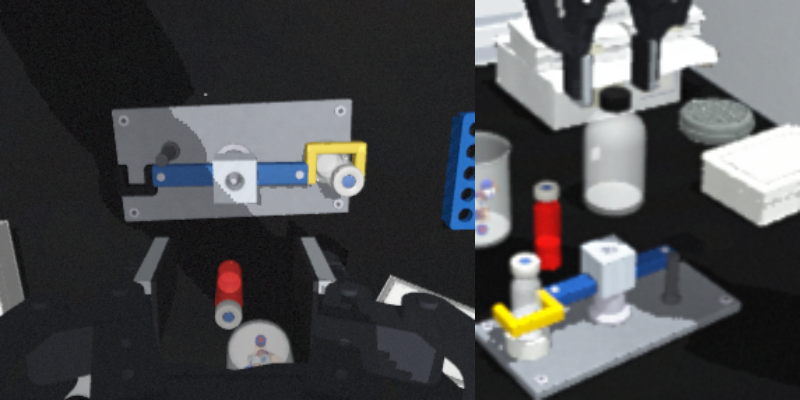

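The arm is seated: hub top reads 71 mm, the same as at the start. It lies against the post (165,155), with the yellow jaw round the standing vial (340,165). The beaker, bottle and red vial weren't touched, and the gripper is clear.

```bash
python3 -c "
from station import *
print(hand_in())"
```

```text
the job is handed in; nothing more can be done
None
```

I lifted the clamp arm off, turned it end for end, refitted it fully down on the pin and swung it home against the stop post, then handed the job in at about 15 s; the vial is still standing inside the wide yellow jaw, the beaker and bottle weren't touched, and `hand_in()` returned no verdict.

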